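# Put the feeder cups and dish back in their matching holders

## Task

Put the three lidded deli cups and the grey ceramic dish back, each seated upright on the floor of the holder whose outline matches its shape and size: large round cup in the large round holder, small round cup in the small one, the flat-sided cup with its flat along the holder's flat, the oblong dish in the oblong holder. Set the ceramic dish down gently, do not drop it, and leave the little amber vial and the white jar standing where they are.

Things in the scene. Friction and masses are not known exactly. Their poses are not given: they have to be found in the camera images.
- large_cup: loose large round clear deli cup with white snap lid, closed; diameter 66 mm, 60 mm tall, straight-sided, about 70 g. Origin at the middle of its underside, z up
- small_cup: loose small round clear deli cup with white snap lid, closed; diameter 46 mm, 45 mm tall, straight-sided, about 30 g. Origin at the middle of its underside, z up
- flat_cup: loose clear deli cup with white snap lid and one flat side (D-shaped from above), 50 mm tall, straight-sided, about 50 g. The wall is an arc of 30 mm radius cut by a flat; 42 mm from the flat to the far side of the arc, 60 mm wide along the flat. Origin on the underside, midway between flat and far side: the flat lies 21 mm along -x of it, the far side 21 mm along +x; y runs along the flat, z up
- dish: loose open oblong dish of grey ceramic with cut-off corners, 76 mm long (its x) by 48 mm wide (its y), 32 mm tall, walls 5 mm thick and upright, about 130 g. Origin at the middle of its underside, z up
- large_holder: fixed low holder: black floor 3 mm thick, grey lip 5 mm wide round the pocket, lip top 10 mm above the shelf. Origin on the shelf under the pocket's middle, z up. Round pocket, 82 mm in diameter; the large round cup belongs in it
- small_holder: fixed low holder: black floor 3 mm thick, grey lip 5 mm wide round the pocket, lip top 10 mm above the shelf. Origin on the shelf under the pocket's middle, z up. Round pocket, 62 mm in diameter; the small round cup belongs in it
- flat_holder: fixed low holder: black floor 3 mm thick, grey lip 5 mm wide round the pocket, lip top 10 mm above the shelf. Origin on the shelf under the pocket's middle, z up. D-shaped pocket, 5 mm wider all round than the flat-sided cup: flat 26 mm along -x of the origin, far side of the arc 26 mm along +x, y along the flat. The cup drops in only with its x axis along the holder's x
- dish_holder: fixed low holder: black floor 3 mm thick, grey lip 5 mm wide round the pocket, lip top 10 mm above the shelf. Origin on the shelf under the pocket's middle, z up. Oblong pocket with cut-off corners, 92 mm long (its x) by 64 mm wide (its y); the dish belongs in it, either way round
- vial: small loose amber glass vial with black cap, 26 mm in diameter, 45 mm tall, standing among the things; leave it alone. Origin at the middle of its underside
- jar: small loose white jar with metal lid, 35 mm in diameter, 48 mm tall, standing among the things; leave it alone. Origin at the middle of its underside
Mind the look-alikes: they are no part of the job. Leave any green or purple look-alike of the small_cup alone.

How it is judged:
By the outcome, as a careful person would: the job done as asked, in the order asked, and still so for the second after the job is handed in, with the robot touching nothing.
It also fails if it takes over 144 s, if anything falls off the work surface, if the arm or the gripper's body presses on something with over 40 N, if the wrist force passes 120 N, or if a joint passes its speed limit or range.

## Robot

A 7-joint arm with a two-finger parallel gripper is mounted at the origin on the work surface. World frame = base frame: x ahead of the robot, y to its left, z up, the work surface at z = 0. Lengths are in m, angles in degrees, forces in N, time in s.
With the tool pointing down it reaches from about 0.425 to 0.875 m from the base axis. Payload 4.7 kg.
Tool frame: the origin (TCP) lies between the finger pads; the fingertips stand 11 mm ahead of it and the grasp point (between the pads) lies 8 mm behind it (env.tcp_to_tips is the distance from the TCP to the fingertips, in m); z points along the fingers, y is the line along which they close (so a half turn about z gives the same grasp; the last joint's range is limited). The gripper opens to 87 mm and grips with 3 to 60 N. Pads are 19 mm wide; open, the fingers measure 117 mm over their backs; the gripper's body (75 mm by 190 mm) begins 51 mm behind the grasp point.
Start: joints at [76.954, 18.392, -4.016, 83.108, 1.295, 78.541, -3.26], TCP at [0.156, -0.631, 0.234] pointing down, gripper open.
Joint ranges: [-163.93, 163.93], [-17.29, 119.83], [-79.2, 71.16], [3.27, 140.29], [-89.18, 269.18], [5.43, 117.66], [-154.24, 154.24]. Speed limits (degrees/s): [147.25, 147.25, 180, 180, 180, 180, 180].

## Interface

Orientations are given as [roll, pitch, yaw] about the fixed x, y, z axes, in that order (R = Rz(yaw) Ry(pitch) Rx(roll)).
In Python, from cell import env, viewer gives the robot as it stands.
- The arm moves only by the tool step_arm, never from a script. Its arguments are lists of equal length, an entry for each row: "delta_pos": the shift along the tool's x, y, z in units of 0.2 m (1.0 is 0.2 m), a list of three; "rot": the turn, a rotation vector about the tool's x, y, z in units of 1.5 rad (1.0 is 1.5 rad), a list of three; "gripper": the gripper command: -1 is shut, 1 is fully open, values between are in proportion. A call has 1 to 20 rows; each row is the pose to reach, as a shift and turn from the pose commanded when the call began, along the tool's axes at that moment; what a row does not reach only later rows make up. A row lasts 1/8 s, in which the tool goes at most 62.5 mm and 10.7 degrees, less where a joint would pass 70% of its speed; a pose out of reach is approached as far as the arm can. A call with a number of a shift or a turn outside -1 to 1 is refused whole. A call with a gripper value outside its range is refused whole. The fingers move at their own pace and stop on an object; "squeeze" is the grip in N (left out, the last holds). Time passes only in rows, so rows that repeat a pose let the fingers close. It gives the time, the measured TCP pose, the force, the opening and the grip force at its end, in the units of the state.
- env.get_obs(): the state, without advancing time (a new reading comes with each control period).
- viewer.read_camera(name): name is "side" or "top" or "wrist"; returns a dict with "img" (400x640x3 uint8, red, green, blue), "fx", "fy", "cx", "cy" (pixels), "pose" (4x4, takes a point from camera to world coordinates). Camera axes: x right, y down, z forward; pixel columns grow to the right and rows downward; lengths in m; the calibration is good to about 2 mm. A picture is of the moment at which its call begins. There is no depth.
- env.sign_off(): hands the job in; it is judged then, once.
The state is a dict: "time_s": time; "qpos": joint angles; "joint_velocities": joint speeds; "effort": joint torques, N m; "tool_pos": TCP position; "tool_rot": TCP orientation; "force": force on the tool from outside, world axes, zero at the start; "wrist_torque": the same for the moment, N m; "grip_width": finger opening in m; "grasp_force": force on a finger pad.
Only numpy, scipy, OpenCV 4.12 (cv2) and the standard library are available. Lean on these libraries where they do the work, as an engineer would, in place of code of your own. Each camera call takes 0.05 s, during which the arm holds its last target. There are 200 camera calls.

## Working session

There is one attempt and no reset: what is moved stays moved. The work goes in short steps, Python scripts to look and compute and a tool call to move; the robot and the scene stay as the last step left them, time stands still between calls to the robot, and variables do not carry over. Pictures are saved under pics/ and viewed, at most 14 in all, crops included, and the job is handed in when it is done.

Besides the shell and the picture viewer there is one more tool, called after "Request:" by a JSON object that holds its "method" and its "body". step_arm: Moves the arm, as the interface text tells. Shifts and turns lie within -1 to 1; 1 stands for 0.2 m of shift or 1.5 rad of turn. Its arguments: {"type":"object","properties":{"delta_pos":{"type":"array"},"rot":{"type":"array"},"gripper":{"type":"array"},"squeeze":{"type":"number"}},"required":["delta_pos","rot","gripper"]}

```bash
mkdir -p pics; ls
cat > h.py <<'E'
import numpy as np, cv2
from cell import env, viewer
def shot(cam,name):
    c=viewer.read_camera(cam); cv2.imwrite(f'pics/{name}.png',c['img'][:,:,::-1]); np.savez(f'pics/{name}.npz',**{k:np.array(v) for k,v in c.items()}); return c
def w(c,u,v,z):
    P=np.array(c['pose']); d=P[:3,:3]@np.array([(u-c['cx'])/c['fx'],(v-c['cy'])/c['fy'],1]); o=P[:3,3]
    return o+d*(z-o[2])/d[2]
def px(c,p):
    P=np.array(c['pose']); q=P[:3,:3].T@(np.array(p)-P[:3,3]); return q[0]/q[2]*c['fx']+c['cx'],q[1]/q[2]*c['fy']+c['cy']
E
python3 - <<'E'
from h import *
c=shot('top','top0'); d=shot('side','side0')
print(np.array(c['pose']).round(3),c['fx'],np.array(d['pose']).round(3),d['fx'])
print(env.get_obs())
E
```

```text
pics
[[-0.01  -0.996  0.092  0.433]
 [-1.     0.01   0.    -0.02 ]
 [-0.001 -0.092 -0.996  0.943]
 [ 0.     0.     0.     1.   ]] 420.3505681917626 [[-0.686 -0.373  0.625  0.026]
 [-0.728  0.365 -0.581  0.443]
 [-0.011 -0.853 -0.521  0.479]
 [ 0.     0.     0.     1.   ]] 384.8828585632424
{'time_s': 0.1, 'qpos': array([76.95441314, 18.4352352 , -4.01641206, 83.1673681 ,  1.29567443,
       78.53990283, -3.25878853]), 'joint_velocities': array([-0.00784348, -0.06726529, -0.0108613 , -0.2678484 ,  0.06401653,
       -0.14068354,  0.09070363]), 'effort': array([ 4.03115519e-05, -4.92568481e+01, -4.05816240e-01, -3.13397670e+01,
       -6.42352039e-02,  3.94552073e-02,  8.85297936e-05]), 'tool_pos': array([ 0.15548259, -0.63064973,  0.23257096]), 'tool_rot': array([-1.79902765e+02,  5.75198785e-03,  1.38573559e+01]), 'force': array([ 0.28902679,  0.94389277, -0.67000602]), 'wrist_torque': array([0.00224189, 0.06629472, 0.00726534]), 'grasp_force': 0.0, 'grip_width': 0.0867240374338484}
```

View pics/top0.png

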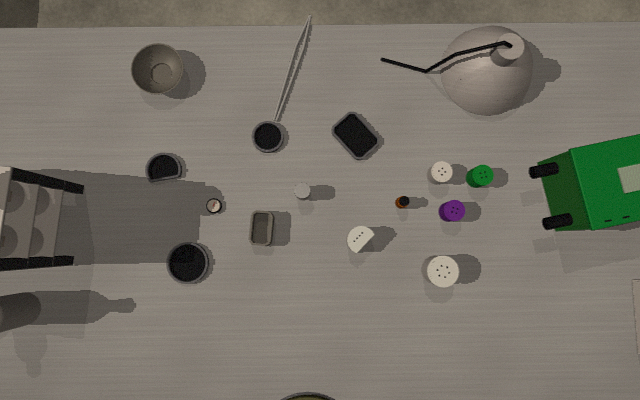

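View pics/side0.png

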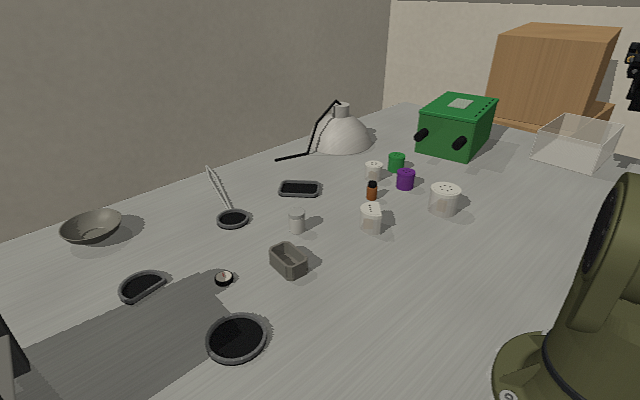

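The top view shows these things:
- **Cups and dish:** white small cup at (441,172), large cup at (443,271), D-shaped cup at (360,239) and dish at (262,228).
- **Holders:** flat at (163,167), large at (188,263), small at (268,137) and dish holder at (355,136).
- **Leave alone:** vial at (403,202) and jar at (303,191).

Three things could be the small cup: white (441,172), green (481,176) and purple (452,211). The white-lidded one fits, because the task excludes green and purple. I'll confirm it in an enlarged crop.

Run:
```python
from h import *
c=dict(np.load('pics/top0.npz')); im=c['img']
cv2.imwrite('pics/crop1.png',cv2.resize(im[120:300,330:500,::-1],None,fx=3.3,fy=3.3,interpolation=cv2.INTER_CUBIC))
g=im.max(2).astype(int); s=im.max(2).astype(int)-im.min(2)
def comp(mask,u,v,z,name,r=30):
    m=np.zeros_like(mask,np.uint8); m[v-r:v+r,u-r:u+r]=mask[v-r:v+r,u-r:u+r]
    n,l,st,ce=cv2.connectedComponentsWithStats(m)
    k=l[v,u] or 1+np.argmax(st[1:,4])
    ys,xs=np.where(l==k)
    P=np.array([w(c,a,b,z)[:2]*1000 for a,b in zip(xs,ys)])
    (cx,cy),(a,b),an=cv2.minAreaRect(P.astype(np.float32))
    print(name,'n',len(P),'centroid',P.mean(0).round(1),'rect',round(cx,1),round(cy,1),round(a,1),round(b,1),round(an,1))
dark=g<45
for n,u,v in [('flat_h',163,167),('large_h',188,263),('small_h',268,137),('dish_h',355,136)]: comp(dark,u,v,.003,n)
br=g>185
for n,u,v,z in [('small',441,172,.045),('large',443,271,.06),('flat',358,239,.05)]: comp(br,u,v,z,n,24)
for n,u,v,z in [('vial',403,202,.045),('jar',303,191,.048),('dish',262,228,.032)]: print(n,w(c,u,v,z).round(3))
print(g[228,240:285], g[172,425:460])
```

```text
flat_h n 566 centroid [610.2 325.3] rect 612.8 325.9 51.0 67.1 11.7
large_h n 1056 centroid [395.2 266.1] rect 395.2 266.2 81.6 77.7 0.8
small_h n 546 centroid [679.6  87.3] rect 679.4 87.7 59.1 58.3 44.3
dish_h n 1055 centroid [ 679.4 -113.1] rect 679.5 -113.0 91.2 62.4 40.8
small n 15 centroid [ 584.1 -312.1] rect 582.2 -311.2 6.7 27.1 78.4
large n 13 centroid [ 403.8 -279. ] rect 403.6 -278.1 3.8 23.9 11.8
flat n 8 centroid [ 443.1 -109.3] rect 443.7 -109.3 5.9 9.0 44.1
vial [ 0.521 -0.209  0.045]
jar [0.546 0.005 0.048]
dish [0.469 0.095 0.032]
[138 141 141 136 138 137 134 142 138 124 106  94  49  34  60  64  73  74
  68  69  71  69  70  68  66  74  70  92 101 105 108  92  51  57  78  82
  91  96  94  91  94  92  92  91  89] [136 138 120 112 110 115 156 182 181 183 184 185 184 188 185 185 183 183
 187 131 106 166 182 180 181 184 191 139  96  89  94  92  89  93  93]
```

View pics/crop1.png

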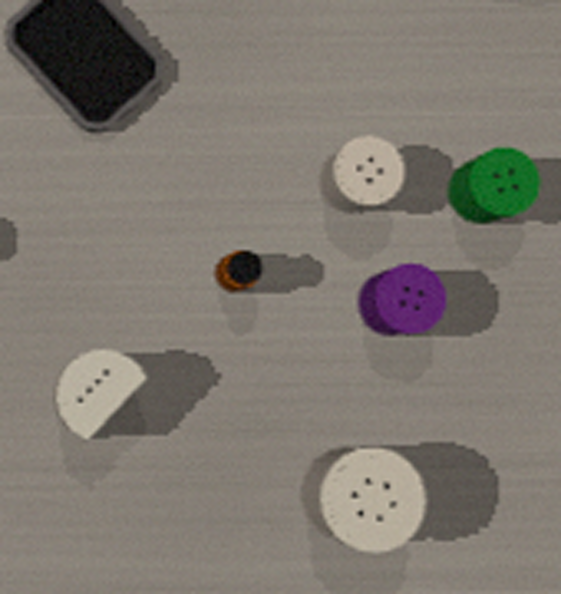

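The white-lidded cup at crop (368,170) is the plain small cup. The green and purple ones sit right of and below it, about 85 mm away. The D-cup's flat faces lower right, and the vial is well clear.

```bash
cat >> h.py <<'E'
from scipy.optimize import minimize
def D(r,f,cx,n=60):  # D outline
    a=np.arccos(max(-1,(f-cx)/r)); t=np.linspace(-a,a,n); return np.c_[cx+r*np.cos(t),r*np.sin(t)]
def OCT(L,W,k=8): L/=2;W/=2; return np.array([[L,W-k],[L-k,W],[k-L,W],[-L,W-k],[-L,k-W],[k-L,-W],[L-k,-W],[L,k-W]])
def circ(r): t=np.linspace(0,6.28,60); return r*np.c_[np.cos(t),np.sin(t)]
def place(T,x,y,th): a=np.radians(th); return T@np.array([[np.cos(a),np.sin(a)],[-np.sin(a),np.cos(a)]])+[x,y]
def fit(c,mask,T,z,x0,ths,S=8):
    """IoU fit of template (mm) at height z to a mask; returns x,y(mm),theta,iou"""
    big=lambda p:np.array([px(c,(q[0]/1e3,q[1]/1e3,z)) for q in p])
    u,v=px(c,(x0[0]/1e3,x0[1]/1e3,z)); ext=big(place(T,*x0,ths[0])); R=int(np.ptp(ext,axis=0).max()*.8)+6
    o=np.array([int(u)-R,int(v)-R]); o=np.maximum(o,0)
    M=mask[o[1]:o[1]+2*R,o[0]:o[0]+2*R].astype(np.uint8); M=cv2.resize(M,None,fx=S,fy=S,interpolation=cv2.INTER_LINEAR)>0
    def cost(p):
        q=((big(place(T,*p))-o+.5)*S); m=np.zeros(M.shape,np.uint8); cv2.fillPoly(m,[np.round(q).astype(np.int32)],1)
        m=m>0; return -(m&M).sum()/(m|M).sum()
    rs=[minimize(cost,[*x0,t],method='Nelder-Mead',options=dict(initial_simplex=[[x0[0],x0[1],t],[x0[0]+6,x0[1],t],[x0[0],x0[1]+6,t],[x0[0],x0[1],t+12]],xatol=.1,fatol=1e-4)) for t in ths]
    r=min(rs,key=lambda r:r.fun); return r.x.round(1),round(-r.fun,3)
def go(x,y,z,yaw):
    """units for step_arm to reach x,y,z (mm), yaw"""
    from scipy.spatial.transform import Rotation as Ro
    o=env.get_obs(); R=Ro.from_euler('xyz',o['tool_rot'],degrees=True); G=Ro.from_euler('xyz',[180,0,yaw],degrees=True)
    print('from',o['tool_pos'].round(4),o['tool_rot'].round(1),'d',(R.inv().apply(np.array([x,y,z])/1e3-o['tool_pos'])/.2).round(3),'rot',((R.inv()*G).as_rotvec()/1.5).round(3))
E
python3 - <<'E'
from h import *
c=dict(np.load('pics/top0.npz')); im=c['img']; g=im.max(2); 
lid=cv2.morphologyEx((im.min(2)>140).astype(np.uint8),cv2.MORPH_CLOSE,np.ones((5,5)))
dark=(g<45).astype(np.uint8)
print('small',fit(c,lid,circ(23),.045,(583,-312),[0])); print('large',fit(c,lid,circ(33),.06,(395,-300),[0]))
print('flat',fit(c,lid,D(30,-21,-9),.05,(440,-110),[100,140,180,220]))
print('flat_h',fit(c,dark,D(35,-26,-9),.004,(610,325),[-40,0,40]))
print('large_h',fit(c,dark,circ(41),.004,(395,266),[0])); print('small_h',fit(c,dark,circ(31),.004,(680,87),[0]));print('dish_h',fit(c,dark,OCT(92,64),.004,(680,-113),[40]))
go(395,-300,240,45)
E
```

```text
small (array([ 587.4, -293.8,  -19.1]), np.float64(0.908))
large (array([ 374.5, -283.5,   10.7]), np.float64(0.939))
flat (array([ 447.5, -109.9,   47. ]), np.float64(0.93))
flat_h (array([612.7, 325.5,  11.8]), np.float64(0.912))
large_h (array([395.6, 266. ,  18.1]), np.float64(0.949))
small_h (array([679.7,  87.4,   6.9]), np.float64(0.927))
dish_h (array([ 679.5, -113.1,   41.7]), np.float64(0.954))
from [ 0.1555 -0.6306  0.2326] [-179.9    0.    13.9] d [ 1.559 -1.318 -0.035] rot [-0.001 -0.    -0.362]
```

Request:
{"method": "step_arm", "body": {"delta_pos": [[0.3,-0.25,0],[0.6,-0.5,0],[0.8,-0.75,0],[1,-0.95,0],[1,-1,0],[1,-1,0]], "rot": [[0,0,-0.1],[0,0,-0.2],[0,0,-0.3],[0,0,-0.36],[0,0,-0.36],[0,0,-0.36]], "gripper": [1,1,1,1,1,1], "squeeze": 15}}

```text
time_s: 0.85
tool_pos: [0.3034, -0.3864, 0.2336]
tool_rot: [-180.0, 0.0, 45.1]
force: [-0.1, -0.1, 0.5]
grip_width: 0.0871
grasp_force: 0.0
```

```bash
python3 -c "
from h import *
go(374.5,-283.5,120,45);go(374.5,-283.5,36,45)"
```

```text
from [ 0.3034 -0.3864  0.2336] [-180.     0.    45.1] d [ 0.615 -0.111  0.568] rot [-0.     0.     0.001]
from [ 0.3034 -0.3864  0.2336] [-180.     0.    45.1] d [ 0.615 -0.111  0.988] rot [-0.     0.     0.001]
```

Request:
{"method": "step_arm", "body": {"delta_pos": [[0.3,-0.05,0],[0.6,-0.11,0],[0.615,-0.11,0],[0.615,-0.11,0]], "rot": [[0,0,0],[0,0,0],[0,0,0],[0,0,0]], "gripper": [1,1,1,1]}}

```text
time_s: 1.35
tool_pos: [0.3731, -0.2881, 0.2333]
tool_rot: [-180.0, 0.0, 44.7]
force: [-0.1, 0.4, -0.2]
grip_width: 0.087
grasp_force: 0.0
```

```bash
python3 -c "
from h import *
c=shot('wrist','w1'); print(np.array(c['pose']).round(3),c['fx'],px(c,(.3745,-.2835,.06)))
lid=cv2.morphologyEx((c['img'].min(2)>140).astype(np.uint8),cv2.MORPH_CLOSE,np.ones((9,9)))
print(fit(c,lid,circ(33),.06,(374.5,-283.5),[0],2))
go(374.5,-283.5,36,45)"
```

```text
[[ 0.703 -0.682 -0.2    0.426]
 [-0.711 -0.675 -0.197 -0.236]
 [-0.001  0.281 -0.96   0.385]
 [ 0.     0.     0.     1.   ]] 358.9354507064756 (np.float64(314.6592522179002), np.float64(171.06475314790234))
(array([ 390.4, -264.5,  -45.4]), np.float64(0.305))
from [ 0.3726 -0.2886  0.2333] [-180.     0.    44.6] d [ 0.025 -0.011  0.986] rot [-0.     0.    -0.004]
```

View pics/w1.png

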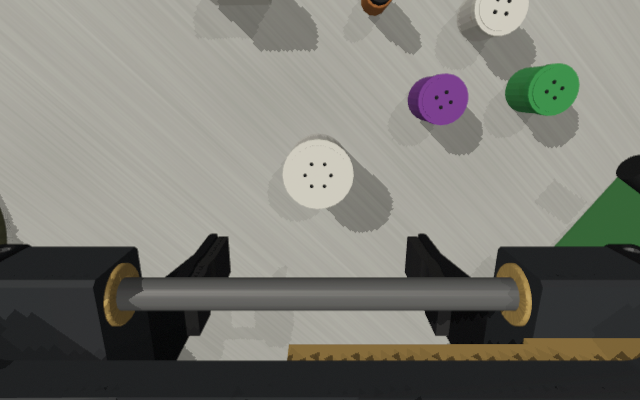

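The wrist view shows the large cup's lid centre at (318,174), within 3 mm of the top-view estimate. I'll descend and grip.

Request:
{"method": "step_arm", "body": {"delta_pos": [[0.018,-0.004,0.3],[0.018,-0.004,0.6],[0.018,-0.004,0.9],[0.018,-0.004,0.99],[0.018,-0.004,0.99],[0.018,-0.004,0.99],[0.018,-0.004,0.99],[0.018,-0.004,0.99],[0.018,-0.004,0.99],[0.018,-0.004,0.99],[0.018,-0.004,0.85],[0.018,-0.004,0.6],[0.018,-0.004,0.6],[0.018,-0.004,0.6]], "rot": [[0,0,0],[0,0,0],[0,0,0],[0,0,0],[0,0,0],[0,0,0],[0,0,0],[0,0,0],[0,0,0],[0,0,0],[0,0,0],[0,0,0],[0,0,0],[0,0,0]], "gripper": [1,1,1,1,1,-1,-1,-1,-1,-1,-1,-1,-1,-1]}}

```text
time_s: 3.15
tool_pos: [0.3752, -0.2834, 0.113]
tool_rot: [-180.0, 0.0, 44.8]
force: [0.4, -0.1, -1.7]
grip_width: 0.0657
grasp_force: 15.0
```

```bash
python3 -c "
from h import *
go(395.5,266,120,45);go(395.5,266,39,45)"
```

```text
from [ 0.3752 -0.2834  0.113 ] [-180.     0.    44.8] d [ 2.008 -1.877 -0.035] rot [-0.     0.    -0.002]
from [ 0.3752 -0.2834  0.113 ] [-180.     0.    44.8] d [ 2.008 -1.877  0.37 ] rot [-0.     0.    -0.002]
```

Request:
{"method": "step_arm", "body": {"delta_pos": [[0.25,-0.05,0],[0.5,-0.15,0],[0.75,-0.28,0],[1,-0.4,0],[1,-0.4,0],[1,-0.4,0]], "rot": [[0,0,0],[0,0,0],[0,0,0],[0,0,0],[0,0,0],[0,0,0]], "gripper": [-1,-1,-1,-1,-1,-1]}}

```text
time_s: 3.9
tool_pos: [0.4601, -0.0861, 0.1122]
tool_rot: [-179.9, 0.1, 44.8]
force: [-0.8, -0.8, -0.7]
grip_width: 0.0655
grasp_force: 15.0
```

Request:
{"method": "step_arm", "body": {"delta_pos": [[0.2,-0.2,0],[0.4,-0.4,0],[0.6,-0.6,0],[0.7,-0.75,0],[0.7,-0.75,0],[0.7,-0.75,0]], "rot": [[0,0,0],[0,0,0],[0,0,0],[0,0,0],[0,0,0],[0,0,0]], "gripper": [-1,-1,-1,-1,-1,-1]}}

```text
time_s: 4.65
tool_pos: [0.4549, 0.1169, 0.1129]
tool_rot: [-180.0, 0.1, 44.6]
force: [1.3, -0.8, -0.5]
grip_width: 0.0656
grasp_force: 15.0
```

```bash
python3 -c "
from h import *
go(395.5,266,120,45);go(395.5,266,38,45)"
```

```text
from [0.4549 0.1169 0.1129] [-1.80e+02  1.00e-01  4.46e+01] d [ 0.312 -0.739 -0.036] rot [-0.     0.001 -0.004]
from [0.4549 0.1169 0.1129] [-1.80e+02  1.00e-01  4.46e+01] d [ 0.313 -0.739  0.374] rot [-0.     0.001 -0.004]
```

Request:
{"method": "step_arm", "body": {"delta_pos": [[0.1,-0.25,0],[0.2,-0.5,0],[0.31,-0.74,0],[0.31,-0.74,0],[0.31,-0.74,0.15],[0.31,-0.74,0.28],[0.31,-0.74,0.34],[0.31,-0.74,0.372],[0.31,-0.74,0.372],[0.31,-0.74,0.372]], "rot": [[0,0,0],[0,0,0],[0,0,0],[0,0,0],[0,0,0],[0,0,0],[0,0,0],[0,0,0],[0,0,0],[0,0,0]], "gripper": [-1,-1,-1,-1,-1,-1,-1,-1,-1,-1]}}

```text
time_s: 5.9
tool_pos: [0.3954, 0.2677, 0.0396]
tool_rot: [180.0, -0.1, 44.8]
force: [0.5, -0.1, -0.9]
grip_width: 0.0653
grasp_force: 15.0
```

```bash
python3 -c "
from h import *
go(395.5,266,38,45); shot('top','t1')
im=cv2.imread('pics/t1.png'); cv2.imwrite('pics/t1c.png',cv2.resize(im[110:310,130:300],None,fx=3,fy=3,interpolation=cv2.INTER_CUBIC))"
```

```text
from [0.3954 0.2677 0.0396] [ 1.80e+02 -1.00e-01  4.48e+01] d [-0.006  0.006  0.008] rot [ 0.    -0.001 -0.003]
```

View pics/t1c.png

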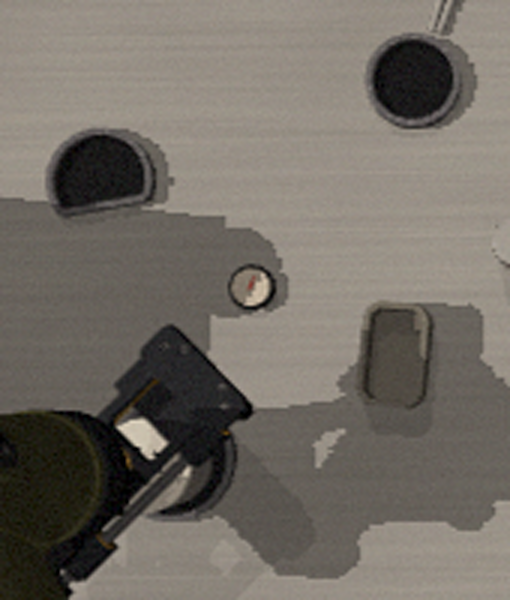

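The cup is over the large holder, with the holder's lip visible round its lower right. I'll lower the last millimetre and release.

Request:
{"method": "step_arm", "body": {"delta_pos": [[-0.005,0.006,0.008],[-0.005,0.006,0.008],[-0.005,0.006,0.008],[-0.005,0.006,0.008],[-0.005,0.006,0.008],[-0.005,0.006,-0.2],[-0.005,0.006,-0.5],[-0.005,0.006,-0.5]], "rot": [[0,0,0],[0,0,0],[0,0,0],[0,0,0],[0,0,0],[0,0,0],[0,0,0],[0,0,0]], "gripper": [-1,1,1,1,1,1,1,1]}}

```text
time_s: 6.95
tool_pos: [0.3975, 0.2682, 0.1433]
tool_rot: [179.8, -0.4, 44.8]
force: [-0.2, -1.1, -0.8]
grip_width: 0.0869
grasp_force: 0.0
```

Request:
{"method": "step_arm", "body": {"delta_pos": [[-0.1,0.3,0],[-0.2,0.6,0],[-0.3,0.9,0],[-0.4,1,0],[-0.4,1,0],[-0.4,1,0]], "rot": [[0,0,0],[0,0,0],[0,0,0],[0,0,0],[0,0,0],[0,0,0]], "gripper": [1,1,1,1,1,1]}}

```text
time_s: 7.7
tool_pos: [0.4783, 0.0691, 0.1386]
tool_rot: [-179.9, 0.0, 44.9]
force: [-0.2, 0.3, -0.4]
grip_width: 0.0868
grasp_force: 0.0
```

```bash
python3 -c "
from h import *
c=shot('top','t2')
lid=cv2.morphologyEx((c['img'].min(2)>125).astype(np.uint8),cv2.MORPH_CLOSE,np.ones((5,5)))
print(fit(c,lid,circ(33),.063,(395.5,266),[0])); go(587,-294,150,45)"
```

```text
(array([368.1, 285.5,  25.6]), np.float64(0.476))
from [0.4784 0.0696 0.1387] [-180.     0.    44.9] d [-0.899  1.671 -0.058] rot [-0.001  0.    -0.001]
```

Request:
{"method": "step_arm", "body": {"delta_pos": [[-0.2,0.25,0],[-0.4,0.5,0],[-0.6,0.75,0],[-0.8,1,0],[-0.9,1,0],[-0.9,1,0]], "rot": [[0,0,0],[0,0,0],[0,0,0],[0,0,0],[0,0,0],[0,0,0]], "gripper": [1,1,1,1,0.6,0.6]}}

```text
time_s: 8.5
tool_pos: [0.4917, -0.2012, 0.1387]
tool_rot: [-180.0, 0.0, 44.7]
force: [0.4, 0.1, 0.1]
grip_width: 0.0744
grasp_force: 0.0
```

```bash
python3 -c "
from h import *
c=shot('wrist','w2')
print(px(c,(.5874,-.2938,.045))); go(587.4,-293.8,30,45)
im=cv2.imread('pics/t2.png')[130:310,140:280]; a=cv2.resize(im,None,fx=2.2,fy=2.2,interpolation=cv2.INTER_CUBIC); b=cv2.imread('pics/w2.png')[:, :]; b=cv2.resize(b,(490,306)); o=np.zeros((400,800,3),np.uint8); o[:a.shape[0],:a.shape[1]]=a; o[:306,310:800]=b; cv2.imwrite('pics/m2.png',o)"
```

```text
(np.float64(504.19323644649376), np.float64(196.50853927792616))
from [ 0.4925 -0.1993  0.139 ] [-180.    -0.    44.8] d [0.003 0.67  0.544] rot [-0.    -0.    -0.002]
```

View pics/m2.png

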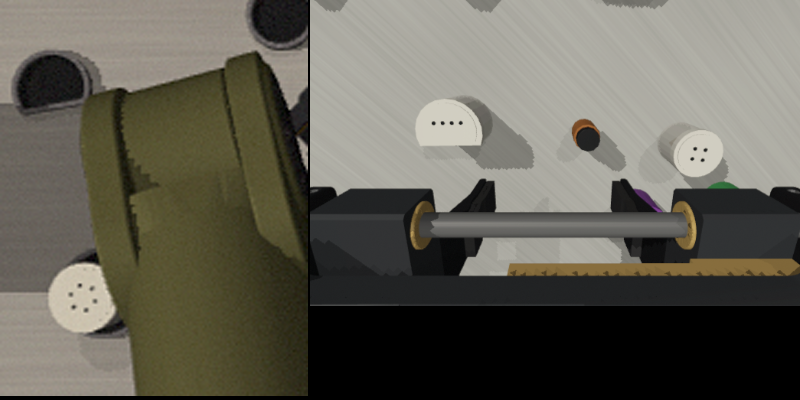

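The small cup's lid is at wrist pixel (507,200), which matches the prediction to about 2 mm. The large cup stands upright with its lid at mosaic (83,298). I'll go to the small cup.

Request:
{"method": "step_arm", "body": {"delta_pos": [[0,0.25,0],[-0.005,0.5,0],[-0.005,0.68,0],[-0.005,0.68,0.1],[-0.005,0.68,0.3],[-0.005,0.68,0.45],[-0.005,0.68,0.545],[-0.005,0.68,0.545],[-0.005,0.68,0.545],[-0.005,0.68,0.545],[-0.005,0.68,0.545],[-0.005,0.68,0.545],[-0.005,0.68,0.545],[-0.005,0.68,0.545],[-0.005,0.68,0.4],[-0.005,0.68,0.1],[-0.005,0.68,0.1]], "rot": [[0,0,0],[0,0,0],[0,0,0],[0,0,0],[0,0,0],[0,0,0],[0,0,0],[0,0,0],[0,0,0],[0,0,0],[0,0,0],[0,0,0],[0,0,0],[0,0,0],[0,0,0],[0,0,0],[0,0,0]], "gripper": [0.6,0.6,0.6,0.6,0.6,0.6,0.6,0.6,-1,-1,-1,-1,-1,-1,-1,-1,-1]}}

```text
time_s: 10.68
tool_pos: [0.5906, -0.299, 0.1246]
tool_rot: [179.5, -0.2, 44.8]
force: [1.1, 0.2, -0.8]
grip_width: 0.0452
grasp_force: 15.0
```

```bash
python3 -c "
from h import *
c=dict(np.load('pics/t2.npz'));print(w(c,177.7,265.5,.063)); go(680,87,120,45);go(680,87,33,45)"
```

```text
[0.39147659 0.26602263 0.063     ]
from [ 0.5906 -0.299   0.1246] [179.5  -0.2  44.8] d [ 1.677 -1.055  0.018] rot [ 0.006 -0.002 -0.002]
from [ 0.5906 -0.299   0.1246] [179.5  -0.2  44.8] d [ 1.676 -1.059  0.453] rot [ 0.006 -0.002 -0.002]
```

Request:
{"method": "step_arm", "body": {"delta_pos": [[0.25,-0.15,0],[0.5,-0.3,0],[0.75,-0.45,0],[1,-0.6,0],[1,-0.6,0],[1,-0.6,0]], "rot": [[0,0,0],[0,0,0],[0,0,0],[0,0,0],[0,0,0],[0,0,0]], "gripper": [-1,-1,-1,-1,-1,-1]}}

```text
time_s: 11.42
tool_pos: [0.6439, -0.0723, 0.1179]
tool_rot: [-180.0, 0.1, 44.8]
force: [-1.1, -1.2, 0.1]
grip_width: 0.0453
grasp_force: 15.0
```

```bash
python3 -c "
from h import *
go(680,87,33,45)"
```

```text
from [ 0.6439 -0.0723  0.1179] [-1.80e+02  1.00e-01  4.48e+01] d [ 0.69  -0.437  0.424] rot [-0.001  0.001 -0.002]
```

Request:
{"method": "step_arm", "body": {"delta_pos": [[0.25,-0.15,0],[0.5,-0.3,0],[0.69,-0.435,0],[0.69,-0.435,0],[0.69,-0.435,0.15],[0.69,-0.435,0.3],[0.69,-0.435,0.38],[0.69,-0.435,0.42],[0.69,-0.435,0.42],[0.69,-0.435,0.42]], "rot": [[0,0,0],[0,0,0],[0,0,0],[0,0,0],[0,0,0],[0,0,0],[0,0,0],[0,0,0],[0,0,0],[0,0,0]], "gripper": [-1,-1,-1,-1,-1,-1,-1,-1,-1,-1]}}

```text
time_s: 12.68
tool_pos: [0.6819, 0.087, 0.0361]
tool_rot: [179.9, -0.1, 44.8]
force: [-0.0, 0.4, -1.4]
grip_width: 0.0459
grasp_force: 15.0
```

```bash
python3 -c "
from h import *
go(680,87,33,45)"
```

```text
from [0.6819 0.087  0.0361] [ 1.799e+02 -1.000e-01  4.480e+01] d [-0.007 -0.007  0.015] rot [ 0.001 -0.001 -0.003]
```

Now I'll lower 3 mm, release and rise, then head for the flat cup at (447,-110), closing along its x axis (47°).

Request:
{"method": "step_arm", "body": {"delta_pos": [[-0.007,-0.007,0.01],[-0.007,-0.007,0.014],[-0.007,-0.007,0.014],[-0.007,-0.007,0.014],[-0.007,-0.007,0.014],[-0.007,-0.007,0.014],[-0.007,-0.007,-0.2],[-0.007,-0.007,-0.5],[-0.007,-0.007,-0.5],[-0.007,-0.007,-0.5]], "rot": [[0,0,0],[0,0,0],[0,0,0],[0,0,0],[0,0,0],[0,0,0],[0,0,0],[0,0,0],[0,0,0],[0,0,0]], "gripper": [-1,-1,0.4,0.4,0.4,0.4,0.4,0.4,0.4,0.4]}}

```text
time_s: 13.92
tool_pos: [0.6791, 0.0869, 0.1351]
tool_rot: [180.0, 0.0, 44.8]
force: [0.7, -0.1, -1.0]
grip_width: 0.0608
grasp_force: 0.0
```

```bash
python3 -c "
from h import *
go(447,-113,150,-43);go(447,-113,150,137);print(env.get_obs()['qpos'].round(1))
c=shot('wrist','w3')"
```

```text
from [0.6791 0.0869 0.1351] [180.    0.   44.8] d [-1.528 -0.108 -0.074] rot [ 0.    -0.     1.022]
from [0.6791 0.0869 0.1351] [180.    0.   44.8] d [-1.528 -0.108 -0.074] rot [ 0.     0.    -1.073]
[ 17.5  30.7 -37.6  83.4  19.1  72.3 -67.3]
```

View pics/w3.png

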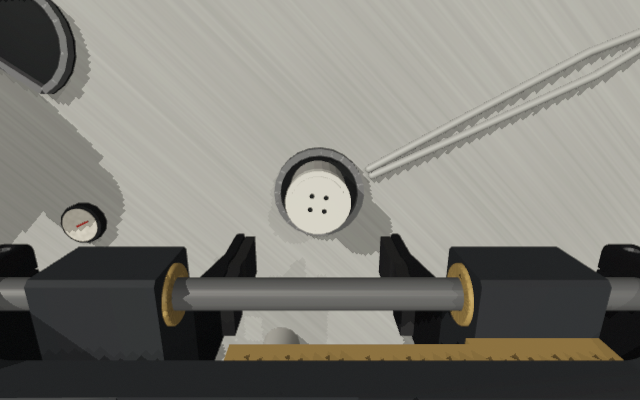

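The small cup stands inside the small holder, with its lid at (318,200) and the dark floor ring around it. Next is the flat cup, at yaw 137.

Request:
{"method": "step_arm", "body": {"delta_pos": [[-0.2,-0.02,-0.05],[-0.4,-0.04,-0.07],[-0.6,-0.06,-0.07],[-0.8,-0.08,-0.07],[-1,-0.1,-0.07],[-1,-0.1,-0.07],[-1,-0.1,-0.07],[-1,-0.1,-0.07],[-1,-0.1,-0.07],[-1,-0.1,-0.07]], "rot": [[0,0,-0.12],[0,0,-0.24],[0,0,-0.36],[0,0,-0.48],[0,0,-0.6],[0,0,-0.72],[0,0,-0.84],[0,0,-0.95],[0,0,-0.95],[0,0,-0.95]], "gripper": [0.6,0.6,0.6,0.6,0.6,0.6,0.6,0.6,0.6,0.6]}}

```text
time_s: 15.22
tool_pos: [0.5227, -0.0397, 0.1483]
tool_rot: [-180.0, -0.1, 126.3]
force: [-0.7, -0.4, 0.0]
grip_width: 0.0697
grasp_force: 0.0
```

```bash
python3 -c "
from h import *
go(447.5,-112,150,137);go(447.5,-112,32,137);print(env.get_obs()['qpos'].round(1))"
```

```text
from [ 0.5227 -0.0397  0.1483] [-1.800e+02 -1.000e-01  1.263e+02] d [-0.069 -0.517 -0.008] rot [-0.    -0.001 -0.125]
from [ 0.5227 -0.0397  0.1483] [-1.800e+02 -1.000e-01  1.263e+02] d [-0.07  -0.516  0.582] rot [-0.    -0.001 -0.125]
[ 50.2  12.5 -53.7 105.6  10.9  67.3  29.2]
```

Request:
{"method": "step_arm", "body": {"delta_pos": [[-0.03,-0.25,0],[-0.07,-0.5,0],[-0.07,-0.515,0],[-0.07,-0.515,0],[-0.07,-0.515,0]], "rot": [[0,0,-0.06],[0,0,-0.125],[0,0,-0.125],[0,0,-0.125],[0,0,-0.125]], "gripper": [0.8,0.8,0.8,0.8,0.8]}}

```text
time_s: 15.85
tool_pos: [0.4496, -0.1109, 0.1493]
tool_rot: [179.9, 0.0, 137.3]
force: [1.4, -0.0, 0.9]
grip_width: 0.0783
grasp_force: 0.0
```

```bash
python3 -c "
from h import *
c=shot('wrist','w4'); im=c['img'].copy()
T=place(D(30,-21,-9),447.5,-112,47)
for p in T: u,v=px(c,(p[0]/1e3,p[1]/1e3,.05)); cv2.circle(im,(int(u),int(v)),1,(255,0,0),-1)
cv2.imwrite('pics/w4o.png',im[:,:,::-1]); m=cv2.morphologyEx((c['img'].min(2)>190).astype(np.uint8),cv2.MORPH_CLOSE,np.ones((9,9)));print(m.mean(),fit(c,m,D(30,-21,-9),.05,(447.5,-112),[40,50],2))
go(447.5,-112,32,137);print(env.get_obs()['qpos'].round(1))"
```

```text
0.01400390625 (array([ 447.1, -114.3,   46.1]), np.float64(0.937))
from [ 0.4495 -0.1108  0.1492] [179.9  -0.  137.3] d [ 0.003 -0.012  0.586] rot [ 0.001 -0.     0.003]
[ 64.1   1.3 -53.3 113.4   1.1  65.8  57.6]
```

View pics/w4o.png

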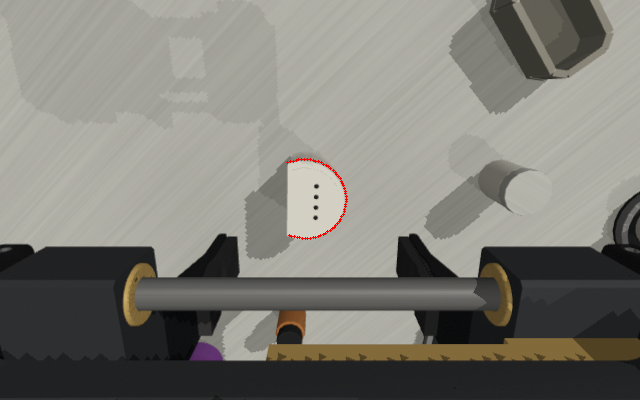

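The red outline matches the D lid, centred at (317,198) with its flat at left and square to the closing direction. I'll descend and grip.

Request:
{"method": "step_arm", "body": {"delta_pos": [[0,-0.018,0.1],[0,-0.018,0.3],[0,-0.018,0.5],[0,-0.018,0.586],[0,-0.018,0.586],[0,-0.018,0.586],[0,-0.018,0.586],[0,-0.018,0.586],[0,-0.018,0.586],[0,-0.018,0.586],[0,-0.018,0.586],[0,-0.018,0.4],[0,-0.018,0.15],[0,-0.018,0.15],[0,-0.018,0.15]], "rot": [[0,0,0],[0,0,0],[0,0,0],[0,0,0],[0,0,0],[0,0,0],[0,0,0],[0,0,0],[0,0,0],[0,0,0],[0,0,0],[0,0,0],[0,0,0],[0,0,0],[0,0,0]], "gripper": [0.8,0.8,0.8,0.8,0.8,-1,-1,-1,-1,-1,-1,-1,-1,-1,-1]}}

```text
time_s: 17.77
tool_pos: [0.4455, -0.1149, 0.1185]
tool_rot: [-179.9, -0.0, 137.2]
force: [0.2, 0.8, -0.7]
grip_width: 0.0417
grasp_force: 15.0
```

```bash
python3 -c "
from h import *
go(612.5,325.5,120,102.3);go(612.5,325.5,35,102.3);print(env.get_obs()['qpos'].round(1))"
```

```text
from [ 0.4455 -0.1149  0.1185] [-179.9   -0.   137.2] d [ 0.885  2.183 -0.01 ] rot [-0.001 -0.     0.406]
from [ 0.4455 -0.1149  0.1185] [-179.9   -0.   137.2] d [0.884 2.183 0.415] rot [-0.001 -0.     0.406]
[ 65.1   3.9 -54.8 115.6   3.7  62.2  55.8]
```

Request:
{"method": "step_arm", "body": {"delta_pos": [[0.1,0.25,0],[0.2,0.5,0],[0.3,0.75,0],[0.4,1,0],[0.4,1,0],[0.4,1,0]], "rot": [[0,0,0.1],[0,0,0.2],[0,0,0.3],[0,0,0.41],[0,0,0.41],[0,0,0.41]], "gripper": [-1,-1,-1,-1,-1,-1]}}

```text
time_s: 18.52
tool_pos: [0.5221, 0.0882, 0.1173]
tool_rot: [-179.8, -0.1, 102.2]
force: [0.3, 0.2, 0.3]
grip_width: 0.0416
grasp_force: 15.0
```

```bash
python3 -c "
from h import *
go(612.5,325.5,120,101.8);print(env.get_obs()['qpos'].round(1))"
```

```text
from [0.5221 0.0882 0.1173] [-1.798e+02 -1.000e-01  1.022e+02] d [ 1.064  0.693 -0.013] rot [-0.002 -0.001  0.005]
[ 37.7  17.  -56.7 106.6  15.5  64.8 -12.4]
```

Request:
{"method": "step_arm", "body": {"delta_pos": [[0.25,0.17,0],[0.5,0.34,0],[0.75,0.51,0],[1,0.69,0],[1,0.69,0],[1,0.69,0],[1,0.69,0]], "rot": [[0,0,0.005],[0,0,0.005],[0,0,0.005],[0,0,0.005],[0,0,0.005],[0,0,0.005],[0,0,0.005]], "gripper": [-1,-1,-1,-1,-1,-1,-1]}}

```text
time_s: 19.4
tool_pos: [0.6177, 0.3072, 0.1186]
tool_rot: [-180.0, 0.1, 101.4]
force: [-0.0, 0.0, -0.4]
grip_width: 0.0416
grasp_force: 15.0
```

```bash
python3 -c "
from h import *
c=shot('wrist','w5'); im=c['img'].copy()
def dr(T,z,col):
  for p in T: u,v=px(c,(p[0]/1e3,p[1]/1e3,z)); cv2.circle(im,(int(u),int(v)),1,col,-1)
dr(place(D(35,-26,-9),612.5,325.5,11.8),.01,(255,0,0)); cv2.imwrite('pics/w5o.png',im[:,:,::-1])
go(612.5,325.5,35,101.8)"
```

```text
from [0.6177 0.3075 0.1189] [-1.800e+02  1.000e-01  1.014e+02] d [ 0.094 -0.008  0.419] rot [-0.     0.001 -0.005]
```

View pics/w5o.png

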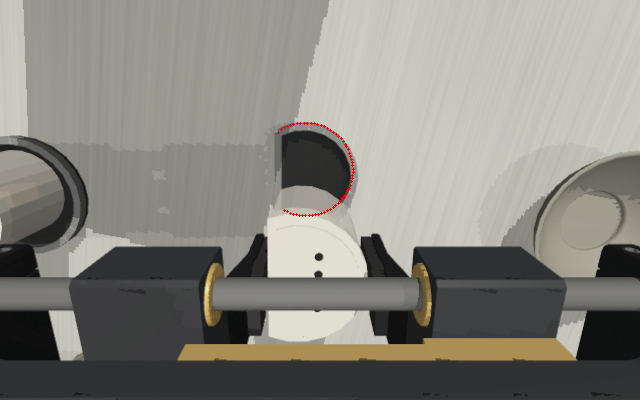

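The red pocket outline fits the holder, whose dark floor spans (281–350, 130–200). The cup's flat is parallel to the holder's flat. I'll lower it.

Request:
{"method": "step_arm", "body": {"delta_pos": [[0.05,-0.008,0],[0.094,-0.008,0],[0.094,-0.008,0.1],[0.094,-0.008,0.25],[0.094,-0.008,0.33],[0.094,-0.008,0.37],[0.094,-0.008,0.4],[0.094,-0.008,0.41],[0.094,-0.008,0.41],[0.094,-0.008,0.41]], "rot": [[0,0,-0.005],[0,0,-0.005],[0,0,-0.005],[0,0,-0.005],[0,0,-0.005],[0,0,-0.005],[0,0,-0.005],[0,0,-0.005],[0,0,-0.005],[0,0,-0.005]], "gripper": [-1,-1,-1,-1,-1,-1,-1,-1,-1,-1]}}

```text
time_s: 20.7
tool_pos: [0.6126, 0.3273, 0.039]
tool_rot: [180.0, 0.2, 101.9]
force: [-2.0, -4.0, 6.6]
grip_width: 0.0415
grasp_force: 15.0
```

```bash
python3 -c "
from h import *
go(612.5,325.5,35,101.8)"
```

```text
from [0.6126 0.3273 0.039 ] [180.    0.2 101.9] d [-0.009 -0.003  0.02 ] rot [0.001 0.002 0.001]
```

```bash
python3 -c "
from h import *
c=shot('side','s5'); im=c['img']
print(px(c,(.6125,.3255,.005)))
a=cv2.resize(im[200:330,60:260,::-1],None,fx=2.5,fy=2.5,interpolation=cv2.INTER_CUBIC)
i5=cv2.imread('pics/w5.png')[105:225,240:390]; b=cv2.resize(i5,(300,240),interpolation=cv2.INTER_CUBIC)
o=np.zeros((325,800,3),np.uint8); o[:,:500]=a;o[:240,500:]=b;cv2.imwrite('pics/m5.png',o)"
```

```text
(np.float64(138.21688152528012), np.float64(285.1866455102293))
```

View pics/m5.png

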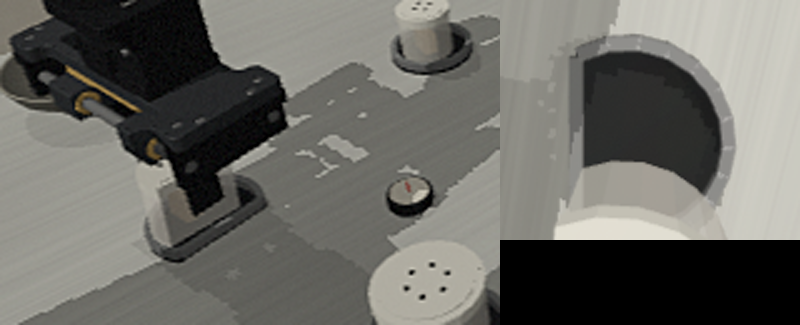

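The right panel shows the holder's outer lip edge where my red line was. The pocket is therefore about 5 mm nearer along -y than I assumed, and the cup is riding on the +y lip. I'll compute the correction from w5.

```bash
python3 -c "
from h import *
c=dict(np.load('pics/w5.npz'))
obs=np.array([[e/2+240-250,f/2+105] for e,f in []]) if 0 else None
# outer-lip edge points read in the enlarged panel (2x, origin 240,105)
pts=np.array([[620,35],[640,35.5],[670,44],[695,60],[715,82],[728,108],[735,140],[733,165]],float)
uv=np.c_[(pts[:,0]-500)/2+240,pts[:,1]/2+105]
W=np.array([w(c,u,v,.010)[:2]*1e3 for u,v in uv])
from scipy.optimize import least_squares
r=least_squares(lambda p:np.hypot(*(W-p).T)-40,[604,324]);print(r.x,r.fun.round(1)); a=np.radians(11.8)
print('origin',r.x+9*np.array([np.cos(a),np.sin(a)]))
go(612.5,321,60,101.8)"
```

```text
[602.90394846 318.71137893] [ 0.1  0.2  0.1 -0.1 -0.3 -0.4  0.1  0.4]
origin [611.71375496 320.5518434 ]
from [0.6127 0.3273 0.039 ] [179.9   0.2 101.9] d [-0.031 -0.007 -0.105] rot [0.001 0.002 0.001]
```

Request:
{"method": "step_arm", "body": {"delta_pos": [[0,0,-0.05],[0,0,-0.1],[-0.02,-0.005,-0.1],[-0.03,-0.01,-0.1],[-0.03,-0.01,-0.1],[-0.03,-0.01,-0.1]], "rot": [[0,0,0],[0,0,0],[0,0,0],[0,0,0],[0,0,0],[0,0,0]], "gripper": [-1,-1,-1,-1,-1,-1]}}

```text
time_s: 21.5
tool_pos: [0.6108, 0.3222, 0.0567]
tool_rot: [-180.0, 0.0, 101.9]
force: [0.7, 0.9, -0.0]
grip_width: 0.0416
grasp_force: 15.0
```

```bash
python3 -c "
from h import *
go(611.9,321,35,101.8)"
```

```text
from [0.6108 0.3222 0.0567] [-180.     0.   101.9] d [-0.007  0.004  0.109] rot [-0.     0.     0.002]
```

Request:
{"method": "step_arm", "body": {"delta_pos": [[-0.007,0.004,0.03],[-0.007,0.004,0.06],[-0.007,0.004,0.08],[-0.007,0.004,0.1],[-0.007,0.004,0.105],[-0.007,0.004,0.105]], "rot": [[0,0,0],[0,0,0],[0,0,0],[0,0,0],[0,0,0],[0,0,0]], "gripper": [-1,-1,-1,-1,-1,-1]}}

```text
time_s: 22.25
tool_pos: [0.612, 0.3215, 0.0365]
tool_rot: [180.0, -0.0, 102.0]
force: [-0.8, 0.2, 1.4]
grip_width: 0.0419
grasp_force: 15.0
```

```bash
python3 -c "
from h import *
go(611.9,321,35,101.8)"
```

```text
from [0.612  0.3215 0.0365] [180.  -0. 102.] d [-0.003 -0.001  0.007] rot [ 0.    -0.     0.002]
```

Request:
{"method": "step_arm", "body": {"delta_pos": [[-0.003,0,0.008],[-0.003,0,0.01],[-0.003,0,0.01],[-0.003,0,0.01],[-0.003,0,0.01],[-0.003,0,0.01],[-0.003,0,-0.2],[-0.003,0,-0.5],[-0.3,0,-0.55],[-0.3,0,-0.55],[-0.3,0,-0.55]], "rot": [[0,0,0],[0,0,0],[0,0,0],[0,0,0],[0,0,0],[0,0,0],[0,0,0],[0,0,0],[0,0,0],[0,0,0],[0,0,0]], "gripper": [-1,-1,0.4,0.4,0.4,0.4,0.4,0.4,0.4,0.4,0.4]}}

```text
time_s: 23.62
tool_pos: [0.6246, 0.2618, 0.1458]
tool_rot: [-180.0, 0.0, 101.9]
force: [0.2, 0.6, -0.6]
grip_width: 0.061
grasp_force: 0.0
```

```bash
python3 -c "
from h import *
c=shot('wrist','w6');d=shot('side','s6')
a=cv2.resize(d['img'][190:370,60:330,::-1],None,fx=1.7,fy=1.7,interpolation=cv2.INTER_CUBIC)
b=c['img'][0:306,170:510,::-1]
o=np.zeros((310,800,3),np.uint8); o[:306,:459]=a;o[:306,460:]=b;cv2.imwrite('pics/m6.png',o)
t=dict(np.load('pics/top0.npz'))
for u,v in [(250,211),(273,211),(272,245),(251,245)]: print(w(t,u,v,.032).round(4))
print(env.get_obs()['qpos'].round(1))"
```

```text
[0.5058 0.1212 0.032 ]
[0.5053 0.0713 0.032 ]
[0.4318 0.0735 0.032 ]
[0.4323 0.1188 0.032 ]
[ 11.4  34.2 -52.3  83.7  27.3  75.6 -30.9]
```

View pics/m6.png

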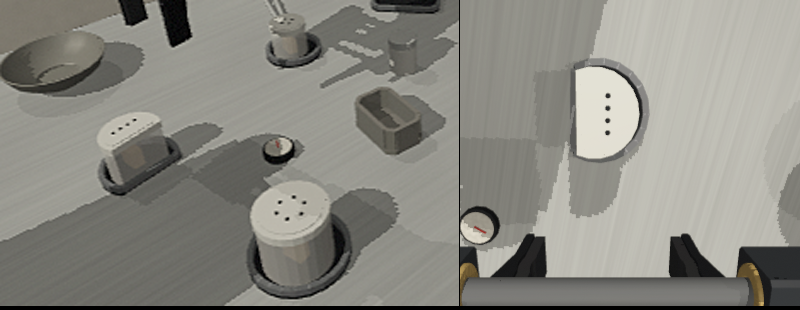

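The flat cup is seated upright in its D holder, with its lid inside the lip and the flats parallel. Now for the dish, centred near (0.469,0.096) with its long axis about along world x, so yaw 0.

```bash
python3 -c "
from h import *
go(469,96,150,20)"
```

```text
from [0.6236 0.2636 0.1456] [-179.9   -0.   102. ] d [-0.658 -0.931 -0.021] rot [-0.001  0.     0.955]
```

Request:
{"method": "step_arm", "body": {"delta_pos": [[-0.1,-0.15,-0.02],[-0.2,-0.3,-0.02],[-0.3,-0.45,-0.02],[-0.4,-0.6,-0.02],[-0.5,-0.75,-0.02],[-0.66,-0.93,-0.02],[-0.66,-0.93,-0.02],[-0.66,-0.93,-0.02],[-0.66,-0.93,-0.02],[-0.66,-0.93,-0.02]], "rot": [[0,0,0.12],[0,0,0.24],[0,0,0.36],[0,0,0.48],[0,0,0.6],[0,0,0.72],[0,0,0.84],[0,0,0.96],[0,0,0.96],[0,0,0.96]], "gripper": [1,1,1,1,1,1,1,1,1,1], "squeeze": 25}}

```text
time_s: 24.98
tool_pos: [0.4696, 0.0958, 0.1499]
tool_rot: [-180.0, 0.0, 19.7]
force: [-0.0, -0.2, -0.3]
grip_width: 0.0872
grasp_force: 0.0
```

```bash
python3 -c "
from h import *
go(469,96,150,0);print(env.get_obs()['qpos'].round(1))"
```

```text
from [0.4696 0.0958 0.1499] [-180.     0.    19.7] d [-0.002 -0.002 -0.001] rot [-0.     0.     0.229]
[ 31.1   3.7 -46.7 111.4   2.9  66.1 -87. ]
```

Request:
{"method": "step_arm", "body": {"delta_pos": [[0,0,0],[0,0,0],[0,0,0],[0,0,0]], "rot": [[0,0,0.12],[0,0,0.23],[0,0,0.23],[0,0,0.23]], "gripper": [1,1,1,1]}}

```text
time_s: 25.48
tool_pos: [0.4698, 0.0951, 0.15]
tool_rot: [-180.0, 0.0, -0.1]
force: [-0.3, 0.3, 0.5]
grip_width: 0.0868
grasp_force: 0.0
```

```bash
python3 -c "
from h import *
c=shot('wrist','w7'); im=c['img'].copy()
for p in place(OCT(76,48),469,96,0).repeat(1,0): u,v=px(c,(p[0]/1e3,p[1]/1e3,.032)); cv2.circle(im,(int(u),int(v)),2,(255,0,0),-1)
cv2.imwrite('pics/w7o.png',cv2.resize(im[0:300,180:460,::-1],None,fx=2,fy=2)); print(env.get_obs()['tool_pos'],env.get_obs()['tool_rot'])"
```

```text
[0.46982926 0.09504306 0.1500299 ] [-1.79997768e+02  1.22745276e-02 -1.35226036e-01]
```

View pics/w7o.png

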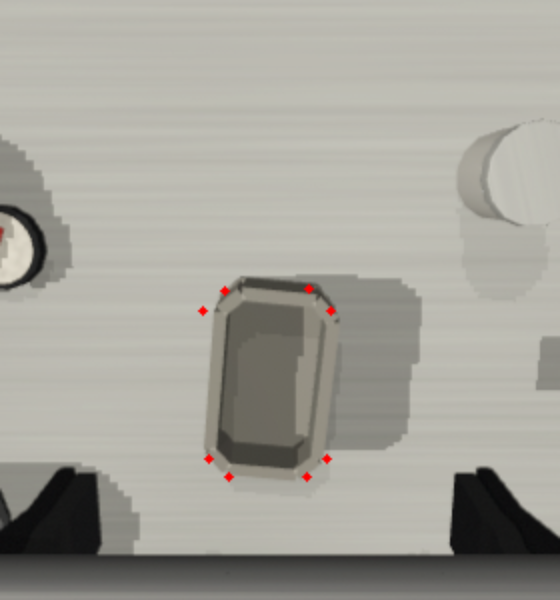

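The dish is rotated about -4.5° from my red guess, with its rim centre at crop (271,383), roughly 1 mm right of the guess. The jar is clear. I'll turn slightly and grip.

Request:
{"method": "step_arm", "body": {"delta_pos": [[-0.002,0,0.1],[-0.002,0,0.25],[-0.002,0,0.4],[-0.002,0,0.55],[-0.002,0,0.625],[-0.002,0,0.625],[-0.002,0,0.625],[-0.002,0,0.625],[-0.002,0,0.625],[-0.002,0,0.625],[-0.002,0,0.625],[-0.002,0,0.625],[-0.002,0,0.55],[-0.002,0,0.4],[-0.002,0,0.2],[-0.002,0,0.1],[-0.002,0,0.1]], "rot": [[0,0,0.03],[0,0,0.052],[0,0,0.052],[0,0,0.052],[0,0,0.052],[0,0,0.052],[0,0,0.052],[0,0,0.052],[0,0,0.052],[0,0,0.052],[0,0,0.052],[0,0,0.052],[0,0,0.052],[0,0,0.052],[0,0,0.052],[0,0,0.052],[0,0,0.052]], "gripper": [1,1,1,1,1,1,-1,-1,-1,-1,-1,-1,-1,-1,-1,-1,-1], "squeeze": 15}}

```text
time_s: 27.65
tool_pos: [0.4708, 0.0949, 0.1321]
tool_rot: [180.0, -0.2, -4.8]
force: [-0.7, -0.2, -2.0]
grip_width: 0.048
grasp_force: 15.0
```

```bash
python3 -c "
from h import *
go(679.5,-114,130,41.7);go(610,-50,130,41.7);print(env.get_obs()['qpos'].round(1))"
```

```text
from [0.4708 0.0949 0.1321] [180.   -0.2  -4.8] d [1.127 0.953 0.016] rot [ 0.001 -0.002 -0.541]
from [0.4708 0.0949 0.1321] [180.   -0.2  -4.8] d [0.754 0.663 0.014] rot [ 0.001 -0.002 -0.541]
[  30.4    4.9  -46.4  112.7    4.1   63.8 -112.5]
```

Request:
{"method": "step_arm", "body": {"delta_pos": [[0.15,0.2,0],[0.3,0.4,0],[0.45,0.6,0],[0.6,0.8,0],[0.75,1,0],[0.9,1,0],[0.9,1,0],[0.9,1,0]], "rot": [[0,0,-0.1],[0,0,-0.2],[0,0,-0.3],[0,0,-0.4],[0,0,-0.5],[0,0,-0.54],[0,0,-0.54],[0,0,-0.54]], "gripper": [-1,-1,-1,-1,-1,-1,-1,-1]}}

```text
time_s: 28.65
tool_pos: [0.631, -0.1186, 0.1288]
tool_rot: [-179.9, 0.1, 41.7]
force: [-0.0, -0.2, -0.9]
grip_width: 0.0478
grasp_force: 15.0
```

```bash
python3 -c "
from h import *
go(633,-155,132,41.7)"
```

```text
from [ 0.631  -0.1186  0.1288] [-1.799e+02  1.000e-01  4.170e+01] d [-0.114  0.143 -0.016] rot [-0.002  0.001 -0.001]
```

Request:
{"method": "step_arm", "body": {"delta_pos": [[-0.11,0.14,-0.01],[-0.11,0.14,-0.01],[-0.11,0.14,-0.01]], "rot": [[0,0,0],[0,0,0],[0,0,0]], "gripper": [-1,-1,-1]}}

```text
time_s: 29.02
tool_pos: [0.6335, -0.1542, 0.132]
tool_rot: [-180.0, 0.0, 41.6]
force: [0.2, 0.4, -0.9]
grip_width: 0.0481
grasp_force: 15.0
```

```bash
python3 -c "
from h import *
c=shot('wrist','w8'); im=c['img'].copy()
q=np.array([px(c,(p[0]/1e3,p[1]/1e3,.01)) for p in place(OCT(92,64),679.5,-113.5,41.7)]); cv2.polylines(im,[q.round().astype(np.int32)],True,(255,0,0),1)
cv2.imwrite('pics/w8o.png',cv2.resize(im[0:300,160:480,::-1],None,fx=2,fy=2)); go(679.5,-113.5,29,41.7)"
```

```text
from [ 0.6338 -0.1536  0.1321] [-180.     0.    41.7] d [0.304 0.003 0.516] rot [-0.  0. -0.]
```

View pics/w8o.png

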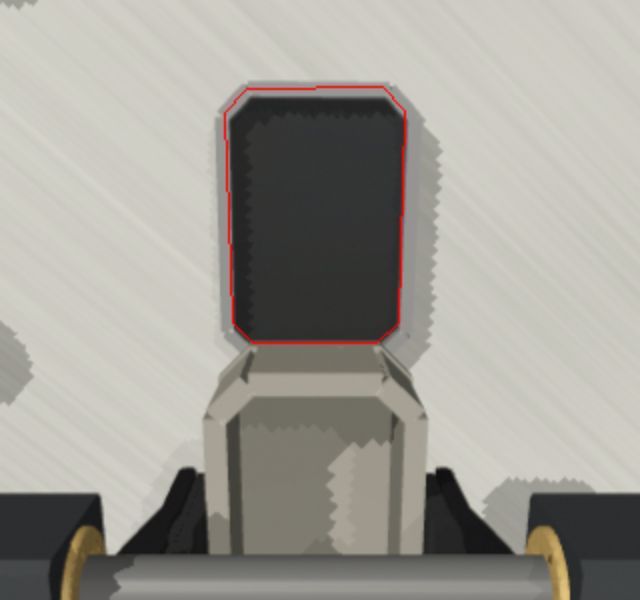

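The pocket outline matches the dish holder, dark floor at crop (230–403, 97–342), with the right angle and only about 2 mm nearer. I'll move over it and lower slowly.

Request:
{"method": "step_arm", "body": {"delta_pos": [[0.15,0.005,0],[0.293,0.005,0],[0.293,0.005,0],[0.293,0.005,0.1],[0.293,0.005,0.22],[0.293,0.005,0.33],[0.293,0.005,0.4],[0.293,0.005,0.44],[0.293,0.005,0.47],[0.293,0.005,0.49],[0.293,0.005,0.5],[0.293,0.005,0.5],[0.293,0.005,0.5]], "rot": [[0,0,0],[0,0,0],[0,0,0],[0,0,0],[0,0,0],[0,0,0],[0,0,0],[0,0,0],[0,0,0],[0,0,0],[0,0,0],[0,0,0],[0,0,0]], "gripper": [-1,-1,-1,-1,-1,-1,-1,-1,-1,-1,-1,-1,-1]}}

```text
time_s: 30.7
tool_pos: [0.679, -0.1169, 0.0325]
tool_rot: [180.0, -0.0, 41.6]
force: [0.4, 0.4, -1.0]
grip_width: 0.0479
grasp_force: 15.0
```

```bash
python3 -c "
from h import *
go(678.2,-114.8,28,41.7)"
```

```text
from [ 0.679  -0.1169  0.0325] [180.   -0.   41.6] d [ 0.004 -0.011  0.022] rot [ 0.    -0.    -0.001]
```

Next I'll lower slowly to contact, about 1 mm per row.

Request:
{"method": "step_arm", "body": {"delta_pos": [[0.004,-0.01,0.005],[0.004,-0.01,0.01],[0.004,-0.01,0.014],[0.004,-0.01,0.018],[0.004,-0.01,0.021],[0.004,-0.01,0.024],[0.004,-0.01,0.024]], "rot": [[0,0,0],[0,0,0],[0,0,0],[0,0,0],[0,0,0],[0,0,0],[0,0,0]], "gripper": [-1,-1,-1,-1,-1,-1,-1]}}

```text
time_s: 31.58
tool_pos: [0.678, -0.115, 0.0285]
tool_rot: [180.0, 0.0, 41.6]
force: [-3.5, 0.7, 4.6]
grip_width: 0.0474
grasp_force: 15.0
```

Force rose to about 5 N at the expected floor height, so the dish is down. I'll release, rise and back away.

Request:
{"method": "step_arm", "body": {"delta_pos": [[0,0,0],[0,0,0],[0,0,0],[0,0,0],[0,0,0],[0,0,-0.1],[0,0,-0.4],[-0.2,0,-0.7],[-0.5,0,-0.9],[-0.5,0,-0.9],[-0.5,0,-0.9]], "rot": [[0,0,0],[0,0,0],[0,0,0],[0,0,0],[0,0,0],[0,0,0],[0,0,0],[0,0,0],[0,0,0],[0,0,0],[0,0,0]], "gripper": [-0.05,0.1,0.4,0.4,0.4,0.4,0.4,0.4,0.4,0.4,0.4]}}

```text
time_s: 32.95
tool_pos: [0.6034, -0.1822, 0.2089]
tool_rot: [179.9, -0.0, 41.5]
force: [0.5, 0.7, -0.3]
grip_width: 0.061
grasp_force: 0.0
```

```bash
python3 -c "
from h import *
c=shot('wrist','w9');d=shot('side','s9')
a=cv2.resize(d['img'][150:390,80:440,::-1],None,fx=1.3,fy=1.3,interpolation=cv2.INTER_CUBIC)
b=c['img'][0:312,160:490,::-1]
o=np.zeros((312,800,3),np.uint8); o[:312,:468]=a;o[:,470:]=b;cv2.imwrite('pics/m9.png',o)"
```

```text
(no output)
```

View pics/m9.png

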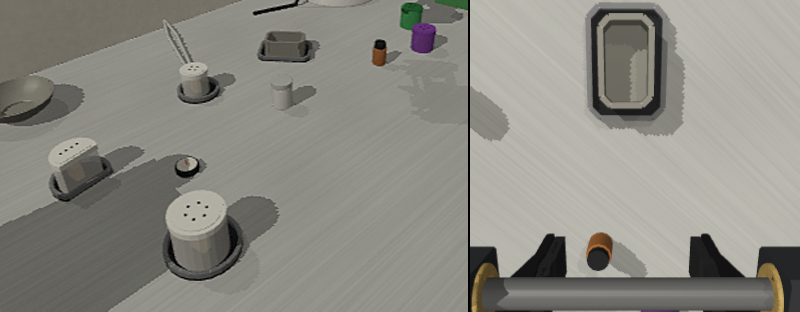

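The dish sits centred in its pocket at right panel (627,60). All three cups stand upright in their holders, the vial and jar are still standing, and the robot is clear.

```bash
python3 -c "
from cell import env
print(env.sign_off())"
```

```text
the job is handed in; nothing more can be done
None
```

The job is handed in: in the last images the three cups and the dish are all upright in their matching holders, and the vial and jar are still standing; the flat-sided cup touched its holder's lip on the first try, so I lifted it, shifted it and re-seated it.

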